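Push two preserve jars home in the cellar rack

ROBOT

A 6-joint arm with a two-finger parallel gripper is mounted at the origin on the work surface. World frame = base frame: x ahead of the robot, y to its left, z up, the work surface at z = 0. Lengths are in m, angles in degrees, forces in N, time in s.
With the tool pointing down it reaches from about 0.4 to 0.825 m from the base axis. Payload 7 kg.
Tool frame: the origin (TCP) lies on the centre line of the jaws, within the pads' length; the fingertips stand 22 mm ahead of it and the grasp point (between the pads) lies 3 mm ahead of it; z points along the fingers, y is the line along which they close (so a half turn about z gives the same grasp; the last joint's range is limited). The gripper opens to 88 mm and grips with 3 to 60 N. Pads are 19 mm wide; open, the fingers measure 130 mm over their backs; the gripper's body (78 mm by 193 mm) begins 47 mm behind the grasp point.
Start: joints at [-58.665, 20.546, 0.682, 0, -70.136, -16.507], TCP at [0.173, -0.653, 0.249] pointing down, gripper open.
Joint ranges: [-176.03, 176.03], [-82.01, 121.73], [-58.28, 71.71], [-173.87, 95.51], [-174.79, -0.11], [-173.66, 173.66]. Speed limits (degrees/s): [136.94, 136.94, 172.46, 180, 180, 180].

INTERFACE

Orientations are given as [roll, pitch, yaw] about the fixed x, y, z axes, in that order (R = Rz(yaw) Ry(pitch) Rx(roll)).
In Python, from plant import get_state, cams, r gives the robot as it stands.
- The arm moves only by the tool apply_moves, never from a script. Its argument "targets" is a list of rows, each an object with "dp": the shift along the world's x, y, z in m, a list of three; "yaw": the turn about the world's z in degrees. In form: [{"dp": [x, y, z], "yaw": yaw}, ...]. A call has 1 to 20 rows; each row is the pose to reach, as a shift and turn from the pose commanded when the call began; what a row does not reach only later rows make up. A row lasts 1/12 s, in which the tool goes at most 41.7 mm and 7.16 degrees, less where a joint would pass 70% of its speed; a pose out of reach is approached as far as the arm can. A call with a gripper value outside its range is refused whole. "grip" is the gripper command: -1 is fully open, 1 is shut, values between are in proportion, set as the call begins (left out, the last holds). The fingers move at their own pace and stop on an object; "squeeze" is the grip in N (left out, the last holds). Time passes only in rows, so rows that repeat a pose let the fingers close. It gives the time, the measured TCP pose, the force, the opening and the grip force at its end, in the units of the state.
- get_state(): the state, without advancing time (a new reading comes with each control period).
- cams.capture(name): name is "scene" or "side" or "wrist"; returns a dict with "image" (420x560x3 uint8, red, green, blue), "range_z" (420x560 float32, m along the optical axis (not along the pixel's ray), 0 where there is no reading), "fx", "fy", "cx", "cy" (pixels), "R" (3x3) and "t" (3): a world point X has camera coordinates R X + t; the wrist camera has in their place "T_tool_cam" (4x4, takes a point from camera to tool coordinates, whose origin is the TCP and whose axes are the flange's). Camera axes: x right, y down, z forward; pixel columns grow to the right and rows downward; lengths in m; the calibration is good to about 2 mm. A picture is of the moment at which its call begins: read the wrist's pose just before it.
- r.close_job(): hands the job in; it is judged then, once.
The state is a dict: "time_s": time; "joints": joint angles; "qd": joint speeds; "joint_torque": joint torques, N m; "tcp_pos": TCP position; "eef_rot": TCP orientation; "contact_force": force on the tool from outside, world axes, zero at the start; "moment": the same for the moment, N m; "gripper_width": finger opening in m; "gripper_force": force on a finger pad.
Only numpy, scipy, OpenCV 4.12 (cv2) and the standard library are available. Lean on these libraries where they do the work, as an engineer would, in place of code of your own. Each camera call takes 0.05 s, during which the arm holds its last target. There are 200 camera calls.

TASK

Two filled jars, one squat and one slim, have been left standing out on the bench in front of the low white jar rack. With the fingertips, gently push each one along the bench into a bay of the rack, one jar per bay, until it stands against the back batten. Only push them, without lifting or tipping them, and leave the other jar, the tin and the bowl where they are.

Things in the scene. Friction and masses are not known exactly. Their poses are not given: they have to be found in the camera images.
- rack: Low white wooden rack, fixed. Origin: at bench height on the batten's front face, mid-length; x points away from the robot into the batten, y left along it. Batten 540 long, 20 thick, 40 mm high. Three dividers, 14 thick, 36 high, run 65 mm forward of it at y = -124, 0, 124 mm: two empty bays, 110 mm wide inside, open to the robot. Either jar fits either.
- left_bay (a point): Bench-level point at the left bay's middle against the batten's front face (rack frame x 0, y +62 mm). Axes as the rack's.
- right_bay (a point): Bench-level point at the right bay's middle against the batten's front face (rack frame x 0, y -62 mm). Axes as the rack's.
- squat_jar: Filled amber glass jar with flat steel lid, standing upright, loose: 80 mm diameter (radius 40 mm; upright side from the bench to 42 mm high), 62 mm high over the lid, lid 72 mm diameter, 0.28 to 0.52 kg, slides with 1 to 4 N (on first contact briefly to 10 N). Origin: centre of its underside; z up. Against the batten its origin is 40 mm in front of the batten's face.
- slim_jar: Filled amber glass jar with flat steel lid, standing upright, loose: 62 mm diameter (radius 31 mm; upright side from the bench to 58 mm high), 78 mm high over the lid, lid 56 mm diameter, 0.21 to 0.39 kg, slides with 1 to 3 N (on first contact briefly to 10 N). Origin: centre of its underside; z up. Against the batten its origin is 31 mm in front of the batten's face.
- left_jar: Bystander: green glass jar with steel lid, 72 mm diameter, 72 mm high, loose, standing by the batten to the left of the bays. Origin: centre of its underside. Leave it alone.
- right_tin: Bystander: steel tin with a paper band, 72 mm diameter, 70 mm high, loose, standing by the batten to the right of the bays. Origin: centre of its underside. Leave it alone.
- empty_bowl: Bystander: empty white bowl, 90 mm across the rim, 45 mm high, loose, on the bench to the right. Origin: centre of its underside. Leave it alone.
Not all that is in view belongs to the job. Leave any purple or red look-alike of the slim_jar alone.

How it is judged (in metres and radians):
At the end, for the whole second after the job is handed in: Both jars stand upright (within 0.1 rad) and still on the bench, one in each bay of the rack, each with its side within 8 mm of the batten (x of squat_jar in the frame of rack above -0.048 m and height (world z) of each of squat_jar, slim_jar below 0.006 m and angle between each of squat_jar, slim_jar's own z axis and vertical below 0.1 rad and linear speed of each of squat_jar, slim_jar below 0.01 m/s and x of slim_jar in the frame of rack above -0.039 m and ((y of squat_jar in the frame of rack between 0.02 and 0.105 m and y of slim_jar in the frame of rack between -0.105 and -0.02 m) or (y of squat_jar in the frame of rack between -0.105 and -0.02 m and y of slim_jar in the frame of rack between 0.02 and 0.105 m))); the robot touches nothing.
It fails at once if a work jar is lifted off the bench (underside centre above 10 mm) (height (world z) of any of squat_jar, slim_jar above 0.01 m).
It fails at once if a work jar is tipped (over 0.35 rad) (angle between any of squat_jar, slim_jar's own z axis and vertical above 0.35 rad).
It fails at once if a work jar is pushed roughly (over 50 N from the fingers) (contact force between the fingers and squat_jar above 50 N or contact force between the fingers and slim_jar above 50 N).
It fails at once if a bystander is moved more than 20 mm (distance of any of left_jar, right_tin, empty_bowl from where it was at the start of the episode above 0.02 m).
It also fails if it takes over 72 s, if anything falls off the work surface, if the arm or the gripper's body presses on something with over 40 N, if the wrist force passes 120 N, or if a joint passes its speed limit or range.

## Working session

There is one attempt and no reset: what is moved stays moved. The work goes in short steps, Python scripts to look and compute and a tool call to move; the robot and the scene stay as the last step left them, time stands still between calls to the robot, and variables do not carry over. Pictures are saved under pics/ and viewed, at most 10 in all, crops included, and the job is handed in when it is done.

Besides the shell and the picture viewer there is one more tool, called after ">>>" in YAML: its name, and indented under it one key for each argument. apply_moves: Moves the arm, as the interface text tells. Its arguments: {"type":"object","properties":{"targets":{"type":"array","items":{"type":"object","properties":{"dp":{"type":"array","items":{"type":"number"}},"yaw":{"type":"number"}}}},"grip":{"type":"number"},"squeeze":{"type":"number"}},"required":["targets"]}

```bash
mkdir -p pics; cat > h.py <<'E'
import numpy as np,cv2
from plant import get_state,cams,r
def cap(n,fn=None):
    c=cams.capture(n)
    if fn: cv2.imwrite('pics/'+fn,c['image'][:,:,::-1])
    return c
def world(c,u,v,z=None):
    d=c['range_z'][int(v),int(u)]
    ray=np.array([(u-c['cx'])/c['fx'],(v-c['cy'])/c['fy'],1])
    R,t=np.array(c['R']),np.array(c['t'])
    if z is None: return R.T@(ray*d-t)
    o=-R.T@t; w=R.T@ray
    return o+w*(z-o[2])/w[2]
E
python3 - <<'E'
from h import *
import pickle
a=cap('scene','s0.png');b=cap('side','d0.png')
pickle.dump((a,b),open('c0.pkl','wb'))
for c in(a,b):print(c['fx'],c['R'],c['t'])
print(get_state())
E
```

```text
398.03845125899045 [[-0.20094703  0.97940039  0.01987894]
 [ 0.51058393  0.12203361 -0.85112388]
 [-0.83601695 -0.16088095 -0.52458839]] [ 0.18432338 -0.22541813  1.1979097 ]
408.996384989769 [[ 0.99415657 -0.10646277 -0.01784338]
 [-0.08186749 -0.6358576  -0.76745217]
 [ 0.07035923  0.76442841 -0.64085785]] [-0.52607744  0.00845594  0.93406586]
{'time_s': 0.1, 'joints': array([-5.86661611e+01,  2.05874951e+01,  6.38295558e-01, -1.55325339e-02,
       -7.01330292e+01, -1.65077413e+01]), 'qd': array([-0.04299551,  0.01017523,  0.14123616,  0.05467119, -0.02269036,
        0.02439421]), 'joint_torque': array([-8.65752536e-04, -5.84162199e+01,  2.93750238e+01,  7.01549068e+00,
        1.00948586e-02, -5.42761381e-05]), 'tcp_pos': array([ 0.1726016 , -0.65215723,  0.24771588]), 'eef_rot': array([ 1.79917011e+02, -9.36636113e-03, -1.65179185e+02]), 'contact_force': array([-0.49335536, -0.27392186, -0.8106677 ]), 'moment': array([-0.00651581, -0.041006  ,  0.03610707]), 'gripper_force': 0.0, 'gripper_width': 0.08747163729748073}
```

View pics/s0.png

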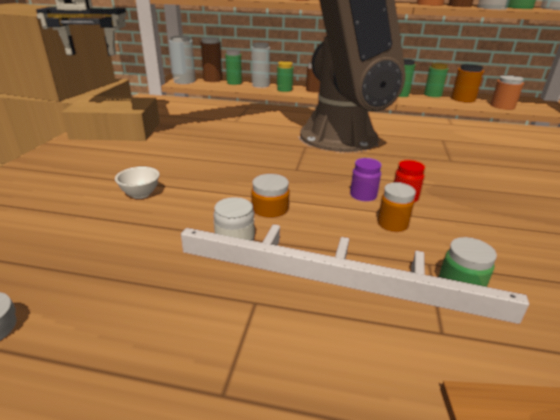

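View pics/d0.png

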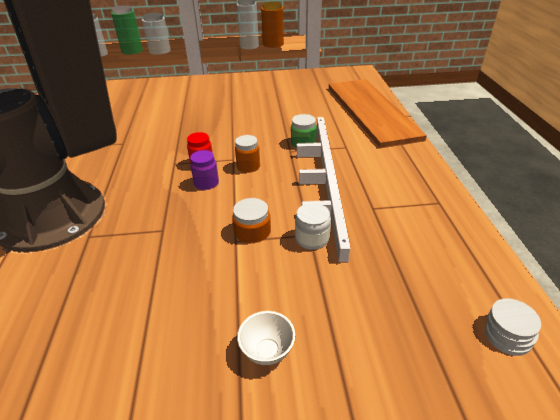

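The scene picture shows the amber squat jar at (270,195) and the amber slim jar at (397,207). Slim look-alikes are purple (366,180) and red (409,181). Bystanders are the green jar (468,265), tin (234,222) and bowl (138,183). I choose the two amber jars.

```bash
python3 - <<'E'
from h import *
import pickle
a,b=pickle.load(open('c0.pkl','rb'))
im=cv2.resize(a['image'][150:330,170:530,::-1],None,fx=2.2,fy=2.2,interpolation=cv2.INTER_CUBIC)
cv2.imwrite('pics/crop.png',im)
for nm,c in(('scene',a),('side',b)):
    v,u=np.mgrid[:420,:560];d=c['range_z']
    P=np.stack([(u-c['cx'])/c['fx']*d,(v-c['cy'])/c['fy']*d,d],-1)-c['t']; P=P@np.array(c['R'])
    ok=(d>0)&(P[...,2]>.012)&(P[...,2]<.1)&(P[...,0]>.3)&(P[...,0]<.9)&(abs(P[...,1])<.5)
    n,l=cv2.connectedComponents(ok.astype(np.uint8))
    for i in range(1,n):
        m=l==i
        if m.sum()<60: continue
        Q=P[m];C=c['image'][m].mean(0).astype(int);zt=np.percentile(Q[:,2],97)
        T=Q[Q[:,2]>zt-.008]
        print(nm,m.sum(),C,'px',u[m].mean().round(),v[m].mean().round(),'top',zt.round(3),'xy',T[:,:2].min(0).round(3),T[:,:2].max(0).round(3),'circ',np.round(cv2.minEnclosingCircle(T[:,:2].astype(np.float32))[0],4),cv2.minEnclosingCircle(T[:,:2].astype(np.float32))[1])
    w=(c['image'].min(-1)>130)&(P[...,2]>.034)&(P[...,2]<.044)&ok&(P[...,0]>.5)
    Q=P[w][:,:2]
    print('rack rect',cv2.minAreaRect(Q.astype(np.float32)),len(Q))
E
```

```text
scene 1028 [116  52 124] px 366.0 177.0 top 0.08 xy [0.321 0.053] [0.379 0.108] circ [0.3497 0.0814] 0.029285091906785965
scene 2109 [159  75  42] px 402.0 194.0 top 0.08 xy [0.306 0.113] [0.484 0.2  ] circ [0.3958 0.1538] 0.09158969670534134
scene 982 [181 169 152] px 138.0 180.0 top 0.047 xy [ 0.419 -0.444] [ 0.507 -0.356] circ [ 0.4626 -0.3982] 0.046219803392887115
scene 13271 [176 164 147] px 353.0 256.0 top 0.073 xy [ 0.442 -0.182] [0.65  0.273] circ [0.5847 0.0469] 0.2291078418493271
scene 479 [118 111 102] px 6.0 312.0 top 0.042 xy [ 0.826 -0.411] [ 0.869 -0.373] circ [ 0.8471 -0.3927] 0.02732222154736519
scene 4029 [171 107  48] px 502.0 401.0 top 0.02 xy [0.8   0.181] [0.868 0.315] circ [0.8335 0.2512] 0.07154946774244308
rack rect ((0.6727617979049683, -0.05151793360710144), (0.3637356162071228, 0.7237786054611206), 1.5785139799118042) 4710
side 1734 [213 120  46] px 374.0 117.0 top 0.02 xy [0.775 0.181] [0.9 0.5] circ [0.8365 0.3449] 0.16491135954856873
side 4189 [178 173 158] px 318.0 189.0 top 0.072 xy [ 0.545 -0.184] [0.648 0.274] circ [0.5976 0.0452] 0.2301943451166153
side 1275 [136  27  80] px 202.0 159.0 top 0.079 xy [0.308 0.051] [0.376 0.2  ] circ [0.3426 0.1252] 0.07478247582912445
side 737 [147 104  70] px 247.0 152.0 top 0.079 xy [0.429 0.111] [0.484 0.167] circ [0.4562 0.1391] 0.02854895405471325
side 1325 [171 138 108] px 251.0 219.0 top 0.063 xy [ 0.419 -0.147] [ 0.489 -0.074] circ [ 0.4542 -0.111 ] 0.03699513524770737
side 2078 [193 186 173] px 514.0 324.0 top 0.041 xy [ 0.827 -0.447] [ 0.9   -0.375] circ [ 0.8641 -0.4114] 0.037176743149757385
side 1753 [208 198 181] px 266.0 334.0 top 0.045 xy [ 0.42  -0.445] [ 0.507 -0.356] circ [ 0.4636 -0.4   ] 0.04491779953241348
rack rect ((0.7204260230064392, -0.06394889950752258), (0.7451651692390442, 0.4008947014808655), 86.48236083984375) 2747
```

View pics/crop.png

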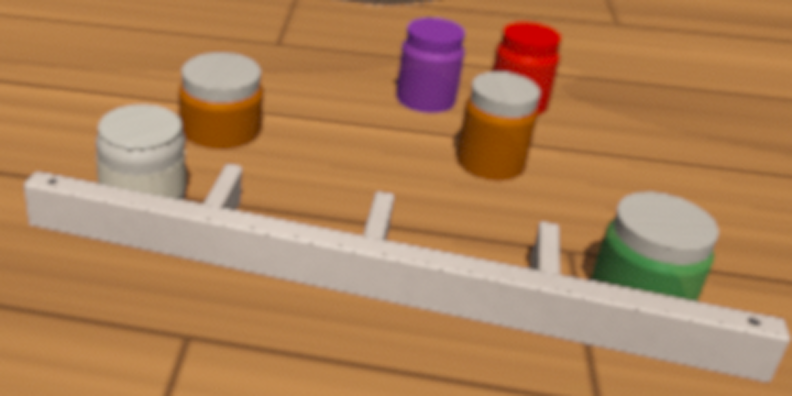

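The crop confirms the choice: amber squat jar at crop (221,100), amber slim jar at crop (500,125), with the purple and red look-alikes behind. Next I fit the rack.

```bash
python3 - <<'E'
from h import *
import pickle
a,b=pickle.load(open('c0.pkl','rb'))
from scipy.optimize import minimize
for nm,c in(('scene',a),('side',b)):
    v,u=np.mgrid[:420,:560];d=c['range_z']
    P=np.stack([(u-c['cx'])/c['fx']*d,(v-c['cy'])/c['fy']*d,d],-1)-c['t']; P=P@np.array(c['R'])
    sel=(P[...,2]>.033)&(P[...,2]<.043)&(P[...,0]>.53)&(P[...,0]<.75)&(P[...,1]>-.3)&(P[...,1]<.4)
    Q=P[sel][:,:2]
    # exclude jars: keep a height-field of points; fit footprint
    boxes=[(0,.02,-.27,.27)]+[(-.065,0,y-.007,y+.007) for y in(-.124,0,.124)]
    def sd(p,Q=Q):
        co,s=np.cos(p[2]),np.sin(p[2]);D=Q-p[:2];x=co*D[:,0]+s*D[:,1];y=-s*D[:,0]+co*D[:,1]
        o=[np.hypot(np.maximum(np.maximum(l-x,x-h),0),np.maximum(np.maximum(m-y,y-n),0)) for l,h,m,n in boxes]
        return np.min(o,0),x,y
    # coverage by maximal tightness: minimise robust outside distance
    # plus small reward to centre via two-sided grid check
    g=np.concatenate([np.stack(np.meshgrid(np.linspace(l+.001,h-.001,max(3,int((h-l)/.005))),np.linspace(m+.001,n-.001,max(3,int((n-m)/.005)))),-1).reshape(-1,2) for l,h,m,n in boxes])
    from scipy.spatial import cKDTree
    K=cKDTree(Q)
    def f(p):
        e=np.minimum(sd(p)[0],.012).mean()
        co,s=np.cos(p[2]),np.sin(p[2]);W=g@np.array([[co,s],[-s,co]])+p[:2]
        return e+np.minimum(K.query(W)[0],.012).mean()
    best=min((minimize(f,[x,y,th],method='Nelder-Mead',options=dict(initial_simplex=[[x,y,th],[x+.01,y,th],[x,y+.01,th],[x,y,th+.05]],maxiter=400)) for x in(.61,.63) for y in(.02,.05,.08) for th in(-.1,0,.1)),key=lambda q:q.fun)
    p=best.x;print(nm,p.round(4),np.degrees(p[2]).round(2),best.fun)
    co,s=np.cos(p[2]),np.sin(p[2]);R=np.array([[co,-s],[s,co]])
    for n,q in(('L',(0,.062)),('R',(0,-.062)),('end+',(0.01,.27)),('end-',(.01,-.27))):
        print(n,(R@q+p[:2]).round(4), cv2.projectPoints(np.append(R@q+p[:2],.04).reshape(1,3),cv2.Rodrigues(np.array(c['R']))[0],np.array(c['t']),np.array([[c['fx'],0,c['cx']],[0,c['fy'],c['cy']],[0,0,1.]]),None)[0].ravel().round(1))
    for n,q in(('squat',(.4542,-.111)),('slim',(.4562,.1391))): print(n,'rackframe',(R.T@(np.array(q)-p[:2])).round(4))
    # bystanders
    for n,lo,hi in(('green',(.5,.17),(.68,.3)),('tin',(.48,-.22),(.62,-.1))):
        m=(P[...,2]>.06)&(P[...,2]<.085)&(P[...,0]>lo[0])&(P[...,0]<hi[0])&(P[...,1]>lo[1])&(P[...,1]<hi[1])
        if m.any():print(n,np.round(cv2.minEnclosingCircle(P[m][:,:2].astype(np.float32))[0],3))
E
```

```text
scene [ 0.6426  0.0434 -0.0925] -5.3 0.0018413751353819037
L [0.6483 0.1052] [378.8 266.1]
R [ 0.6369 -0.0183] [301.2 250.8]
end+ [0.6775 0.3114] [528.5 300.1]
end- [ 0.6276 -0.2263] [183.1 231. ]
squat rackframe [-0.1733 -0.1712]
slim rackframe [-0.1944  0.078 ]
green [0.617 0.241]
tin [ 0.545 -0.133]
side [ 0.642   0.0427 -0.0902] -5.17 0.002990530638256245
L [0.6476 0.1044] [323.2 155.2]
R [ 0.6365 -0.0191] [328.3 184.2]
end+ [0.6763 0.3107] [319.9 117. ]
end- [ 0.6277 -0.2271] [345.  248.4]
squat rackframe [-0.1732 -0.17  ]
slim rackframe [-0.1938  0.0793]
green [0.617 0.24 ]
tin [ 0.544 -0.136]
```

>>> apply_moves:
  targets:
    - {"dp": [0.276,0.48,-0.08],"yaw": 70}
    - {"dp": [0.276,0.48,-0.08],"yaw": 70}
    - {"dp": [0.276,0.48,-0.08],"yaw": 70}
    - {"dp": [0.276,0.48,-0.08],"yaw": 70}
    - {"dp": [0.276,0.48,-0.08],"yaw": 70}
    - {"dp": [0.276,0.48,-0.08],"yaw": 70}
    - {"dp": [0.276,0.48,-0.08],"yaw": 70}
    - {"dp": [0.276,0.48,-0.08],"yaw": 70}
    - {"dp": [0.276,0.48,-0.08],"yaw": 70}
    - {"dp": [0.276,0.48,-0.08],"yaw": 70}
    - {"dp": [0.276,0.48,-0.08],"yaw": 70}
    - {"dp": [0.276,0.48,-0.08],"yaw": 70}
    - {"dp": [0.276,0.48,-0.08],"yaw": 70}
    - {"dp": [0.276,0.48,-0.08],"yaw": 70}
    - {"dp": [0.276,0.48,-0.08],"yaw": 70}
    - {"dp": [0.276,0.48,-0.08],"yaw": 70}
    - {"dp": [0.276,0.48,-0.08],"yaw": 70}
    - {"dp": [0.276,0.48,-0.08],"yaw": 70}
    - {"dp": [0.276,0.48,-0.08],"yaw": 70}
  grip: 0.32

```text
time_s: 1.68
tcp_pos: [0.4483, -0.1733, 0.1687]
eef_rot: [-180.0, 0.0, -95.3]
contact_force: [0.3, -0.7, -0.7]
gripper_width: 0.0296
gripper_force: 0.0
```

>>> apply_moves:
  targets:
    - {"dp": [0,0,-0.03]}
    - {"dp": [0,0,-0.06]}
    - {"dp": [0,0,-0.09]}
    - {"dp": [0,0,-0.11]}
    - {"dp": [0,0,-0.12]}
    - {"dp": [0,0,-0.129]}
    - {"dp": [0,0,-0.129]}
    - {"dp": [0,0,-0.129]}

```text
$.targets[0]: bad value
```

```bash
python3 - <<'E'
from h import *
cap('scene','s1.png');c=cap('side');cv2.imwrite('pics/d1.png',cv2.resize(c['image'][100:330,130:410,::-1],None,fx=2.5,fy=2.5));print(get_state()['tcp_pos'],get_state()['contact_force'])
E
```

```text
[ 0.44835884 -0.17326255  0.16869777] [ 0.17386861 -0.09502969 -0.05880004]
```

View pics/d1.png

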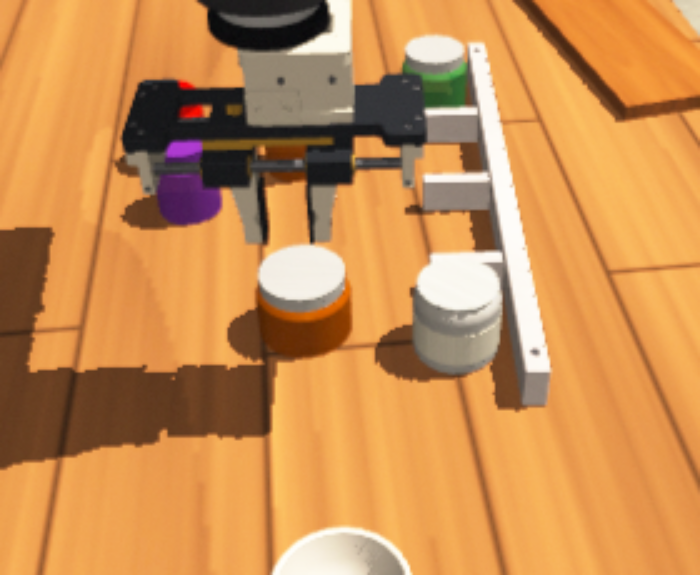

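The move was refused because each row needs a yaw. The picture shows the fingertips still high at crop (285,240), in line with the squat jar at (304,300), and the tin at (457,315) is clear.

>>> apply_moves:
  targets:
    - {"dp": [0,0,-0.03],"yaw": 0}
    - {"dp": [0,0,-0.06],"yaw": 0}
    - {"dp": [0,0,-0.09],"yaw": 0}
    - {"dp": [0,0,-0.11],"yaw": 0}
    - {"dp": [0,0,-0.12],"yaw": 0}
    - {"dp": [0,0,-0.129],"yaw": 0}
    - {"dp": [0,0,-0.129],"yaw": 0}
    - {"dp": [0,0,-0.129],"yaw": 0}

```text
time_s: 2.45
tcp_pos: [0.4487, -0.1728, 0.0396]
eef_rot: [180.0, -0.0, -95.2]
contact_force: [0.4, -0.2, 1.4]
gripper_width: 0.03
gripper_force: 0.0
```

```bash
python3 - <<'E'
from h import *
c=cap('side');cv2.imwrite('pics/d2.png',cv2.resize(c['image'][100:330,130:410,::-1],None,fx=2.5,fy=2.5));print(get_state()['tcp_pos'],get_state()['contact_force'])
E
```

```text
[ 0.44918825 -0.17274436  0.04015659] [-0.2864312  -0.35377734 -0.02691488]
```

View pics/d2.png

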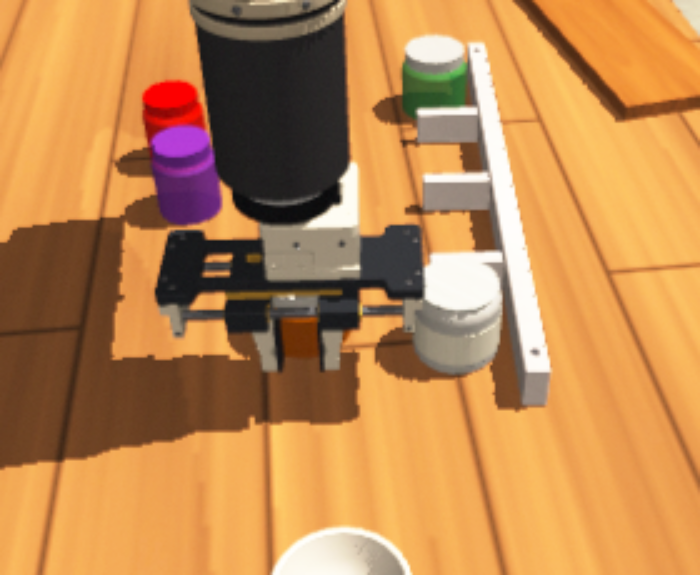

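The fingers are down behind the squat jar (crop (300,340)) and the tin is clear. Pushing sideways along the rack.

>>> apply_moves:
  targets:
    - {"dp": [0.0004,0.005,0],"yaw": 0}
    - {"dp": [0.0009,0.01,0],"yaw": 0}
    - {"dp": [0.0011,0.012,0],"yaw": 0}
    - {"dp": [0.0013,0.014,0],"yaw": 0}
    - {"dp": [0.0015,0.016,0],"yaw": 0}
    - {"dp": [0.0016,0.018,0],"yaw": 0}
    - {"dp": [0.0018,0.02,0],"yaw": 0}
    - {"dp": [0.0021,0.023,0],"yaw": 0}
    - {"dp": [0.0024,0.026,0],"yaw": 0}
    - {"dp": [0.0027,0.03,0],"yaw": 0}
    - {"dp": [0.0031,0.034,0],"yaw": 0}
    - {"dp": [0.0035,0.038,0],"yaw": 0}
    - {"dp": [0.0038,0.042,0],"yaw": 0}
    - {"dp": [0.0042,0.046,0],"yaw": 0}
    - {"dp": [0.0046,0.05,0],"yaw": 0}
    - {"dp": [0.0049,0.054,0],"yaw": 0}
    - {"dp": [0.0053,0.058,0],"yaw": 0}
    - {"dp": [0.0057,0.062,0],"yaw": 0}
    - {"dp": [0.006,0.066,0],"yaw": 0}
    - {"dp": [0.0064,0.07,0],"yaw": 0}

```text
time_s: 4.17
tcp_pos: [0.4551, -0.1021, 0.0396]
eef_rot: [180.0, -0.0, -95.2]
contact_force: [0.3, -2.0, 1.5]
gripper_width: 0.0298
gripper_force: 1.3
```

>>> apply_moves:
  targets:
    - {"dp": [0.0004,0.004,0],"yaw": 0}
    - {"dp": [0.0007,0.008,0],"yaw": 0}
    - {"dp": [0.0011,0.012,0],"yaw": 0}
    - {"dp": [0.0015,0.016,0],"yaw": 0}
    - {"dp": [0.0018,0.02,0],"yaw": 0}
    - {"dp": [0.0022,0.024,0],"yaw": 0}
    - {"dp": [0.0026,0.028,0],"yaw": 0}
    - {"dp": [0.0029,0.032,0],"yaw": 0}
    - {"dp": [0.0033,0.036,0],"yaw": 0}
    - {"dp": [0.0037,0.04,0],"yaw": 0}
    - {"dp": [0.004,0.044,0],"yaw": 0}
    - {"dp": [0.0043,0.047,0],"yaw": 0}
    - {"dp": [0.0046,0.05,0],"yaw": 0}
    - {"dp": [0.0048,0.052,0],"yaw": 0}
    - {"dp": [0.0049,0.0535,0],"yaw": 0}
    - {"dp": [0.0049,0.0535,0],"yaw": 0}
    - {"dp": [0.0049,0.0535,0],"yaw": 0}

```text
time_s: 5.58
tcp_pos: [0.4601, -0.0488, 0.0395]
eef_rot: [-180.0, 0.0, -95.2]
contact_force: [0.4, -0.2, -0.2]
gripper_width: 0.03
gripper_force: 0.0
```

```bash
cat >> h.py <<'E'
O=np.array([.6423,.043]);TH=np.radians(-5.24)
RR=np.array([[np.cos(TH),-np.sin(TH)],[np.sin(TH),np.cos(TH)]])
def torack(p):return RR.T@(np.array(p)[:2]-O)
def toworld(q):return RR@np.array(q)+O
def cloud(c):
    v,u=np.mgrid[:420,:560];d=c['range_z']
    P=np.stack([(u-c['cx'])/c['fx']*d,(v-c['cy'])/c['fy']*d,d],-1)-c['t'];return P@np.array(c['R'])
def lid(c,xy,h,rl,rad=.06):
    "lid centre near xy: non-saturated points at height h; circle of known radius fitted"
    P=cloud(c);I=c['image'].astype(int)
    m=(abs(P[...,2]-h)<.006)&(np.hypot(P[...,0]-xy[0],P[...,1]-xy[1])<rad)&(c['range_z']>0)&(np.ptp(I,axis=-1)<60)
    Q=P[m][:,:2].astype(np.float32)
    if len(Q)<20:return None
    o,rr=cv2.minEnclosingCircle(Q);return np.round(o,4),round(rr,4),len(Q),torack(o).round(4)
E
python3 - <<'E'
from h import *
s=get_state();print(s['tcp_pos'],s['contact_force'])
a,b=cap('scene'),cap('side')
w=toworld((-.173,-.062));print(w)
for c in(a,b):print(lid(c,w,.062,.036),lid(c,(.456,.139),.078,.028))
E
```

```text
[ 0.46007569 -0.04878921  0.03949492] [ 0.42377187 -0.20305898 -0.248609  ]
[ 0.46436066 -0.00294118]
(array([ 0.4638, -0.0023]), 0.037, 497, array([-0.1736, -0.0614])) (array([0.457 , 0.1411]), 0.0288, 402, array([-0.1935,  0.0808]))
(array([ 0.4587, -0.0323]), 0.0332, 133, array([-0.1759, -0.0917])) None
```

>>> apply_moves:
  targets:
    - {"dp": [-0.0007,-0.008,0],"yaw": 0}
    - {"dp": [-0.0014,-0.016,0],"yaw": 0}
    - {"dp": [-0.002,-0.02,0.03],"yaw": 0}
    - {"dp": [-0.002,-0.02,0.06],"yaw": 0}
    - {"dp": [-0.002,-0.02,0.085],"yaw": 0}
    - {"dp": [-0.03,0,0.085],"yaw": -90}
    - {"dp": [-0.048,0.03,0.085],"yaw": -90}
    - {"dp": [-0.048,0.051,0.085],"yaw": -90}
    - {"dp": [-0.048,0.051,0.085],"yaw": -90}
    - {"dp": [-0.048,0.051,0.085],"yaw": -90}
    - {"dp": [-0.048,0.051,0.085],"yaw": -90}
    - {"dp": [-0.048,0.051,0.085],"yaw": -90}
    - {"dp": [-0.048,0.051,0.085],"yaw": -90}
    - {"dp": [-0.048,0.051,0.085],"yaw": -90}
    - {"dp": [-0.048,0.051,0.085],"yaw": -90}
    - {"dp": [-0.048,0.051,0.085],"yaw": -90}
    - {"dp": [-0.048,0.051,0.085],"yaw": -90}
    - {"dp": [-0.048,0.051,0.085],"yaw": -90}
    - {"dp": [-0.048,0.051,0.085],"yaw": -90}
    - {"dp": [-0.048,0.051,0.085],"yaw": -90}

```text
time_s: 7.35
tcp_pos: [0.4119, 0.0015, 0.1245]
eef_rot: [180.0, -0.0, 175.0]
contact_force: [-0.3, -0.6, -0.3]
gripper_width: 0.0299
gripper_force: 0.0
```

```bash
python3 - <<'E'
from h import *
s=get_state();print(s['tcp_pos'],s['eef_rot'],torack(s['tcp_pos']))
c=cap('scene','s3.png');print(lid(c,(.464,-.003),.062,.036))
E
```

```text
[0.41191149 0.00146633 0.12452007] [ 1.79999581e+02 -5.88555679e-03  1.74986644e+02] [-0.22563251 -0.06240098]
(array([ 0.4639, -0.0012]), 0.038, 612, array([-0.1736, -0.0603]))
```

>>> apply_moves:
  targets:
    - {"dp": [-0.004,0,-0.02],"yaw": 0}
    - {"dp": [-0.004,0,-0.05],"yaw": 0}
    - {"dp": [-0.004,0,-0.07],"yaw": 0}
    - {"dp": [-0.004,0,-0.08],"yaw": 0}
    - {"dp": [-0.004,0,-0.085],"yaw": 0}
    - {"dp": [-0.004,0,-0.085],"yaw": 0}
    - {"dp": [-0.002,0,-0.085],"yaw": 0}
    - {"dp": [0,0,-0.085],"yaw": 0}
    - {"dp": [0.002,0,-0.085],"yaw": 0}
    - {"dp": [0.004,-0.0002,-0.085],"yaw": 0}
    - {"dp": [0.006,-0.0004,-0.085],"yaw": 0}
    - {"dp": [0.008,-0.0006,-0.085],"yaw": 0}
    - {"dp": [0.011,-0.0009,-0.085],"yaw": 0}
    - {"dp": [0.014,-0.0012,-0.085],"yaw": 0}
    - {"dp": [0.018,-0.0016,-0.085],"yaw": 0}
    - {"dp": [0.022,-0.002,-0.085],"yaw": 0}
    - {"dp": [0.026,-0.0023,-0.085],"yaw": 0}
    - {"dp": [0.03,-0.0027,-0.085],"yaw": 0}
    - {"dp": [0.035,-0.0031,-0.085],"yaw": 0}
    - {"dp": [0.04,-0.0036,-0.085],"yaw": 0}

```text
time_s: 9.07
tcp_pos: [0.4525, -0.0017, 0.0395]
eef_rot: [-180.0, -0.0, 174.8]
contact_force: [-2.2, 0.4, 0.8]
gripper_width: 0.0297
gripper_force: 1.1
```

>>> apply_moves:
  targets:
    - {"dp": [0.004,-0.0004,0],"yaw": 0}
    - {"dp": [0.008,-0.0007,0],"yaw": 0}
    - {"dp": [0.012,-0.0011,0],"yaw": 0}
    - {"dp": [0.016,-0.0015,0],"yaw": 0}
    - {"dp": [0.02,-0.0018,0],"yaw": 0}
    - {"dp": [0.024,-0.0022,0],"yaw": 0}
    - {"dp": [0.028,-0.0026,0],"yaw": 0}
    - {"dp": [0.032,-0.0029,0],"yaw": 0}
    - {"dp": [0.036,-0.0033,0],"yaw": 0}
    - {"dp": [0.04,-0.0037,0],"yaw": 0}
    - {"dp": [0.044,-0.004,0],"yaw": 0}
    - {"dp": [0.048,-0.0044,0],"yaw": 0}
    - {"dp": [0.052,-0.0048,0],"yaw": 0}
    - {"dp": [0.056,-0.0051,0],"yaw": 0}
    - {"dp": [0.06,-0.0055,0],"yaw": 0}
    - {"dp": [0.063,-0.0058,0],"yaw": 0}
    - {"dp": [0.066,-0.006,0],"yaw": 0}
    - {"dp": [0.068,-0.0062,0],"yaw": 0}
    - {"dp": [0.07,-0.0064,0],"yaw": 0}
    - {"dp": [0.07,-0.0064,0],"yaw": 0}

```text
time_s: 10.73
tcp_pos: [0.5225, -0.008, 0.0396]
eef_rot: [180.0, 0.0, 174.8]
contact_force: [-0.5, -0.3, 0.5]
gripper_width: 0.0298
gripper_force: 0.3
```

```bash
python3 - <<'E'
from h import *
s=get_state();print(s['tcp_pos'],s['contact_force'],torack(s['tcp_pos']))
c=cap('scene','s4.png');cv2.imwrite('pics/s4c.png',cv2.resize(c['image'][130:320,170:500,::-1],None,fx=2.3,fy=2.3));print(lid(c,toworld((-.065,-.061)),.062,.036,.045))
E
```

```text
[ 0.52250256 -0.00798634  0.03958779] [-0.54324837 -0.25511523  0.51916065] [-0.11464032 -0.0617141 ]
(array([ 0.5654, -0.011 ]), 0.0392, 857, array([-0.0716, -0.0608]))
```

View pics/s4c.png

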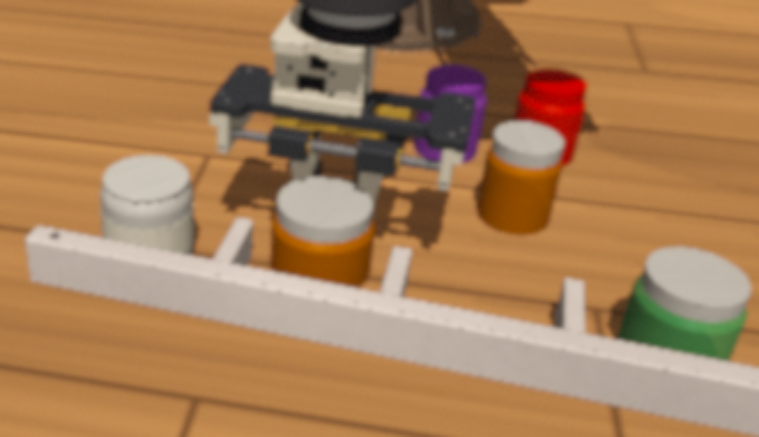

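The squat jar at crop (325,230) is entering the right bay centred between the dividers at (235,243) and (397,272). Continuing slowly.

>>> apply_moves:
  targets:
    - {"dp": [0.003,-0.0003,0],"yaw": 0}
    - {"dp": [0.006,-0.0005,0],"yaw": 0}
    - {"dp": [0.009,-0.0008,0],"yaw": 0}
    - {"dp": [0.012,-0.0011,0],"yaw": 0}
    - {"dp": [0.015,-0.0014,0],"yaw": 0}
    - {"dp": [0.017,-0.0016,0],"yaw": 0}
    - {"dp": [0.019,-0.0017,0],"yaw": 0}
    - {"dp": [0.02,-0.0018,0],"yaw": 0}
    - {"dp": [0.021,-0.0019,0],"yaw": 0}
    - {"dp": [0.022,-0.002,0],"yaw": 0}
    - {"dp": [0.023,-0.0021,0],"yaw": 0}
    - {"dp": [0.024,-0.0022,0],"yaw": 0}

```text
time_s: 11.78
tcp_pos: [0.5461, -0.0102, 0.0396]
eef_rot: [180.0, 0.0, 174.8]
contact_force: [-2.2, 1.0, 0.3]
gripper_width: 0.0295
gripper_force: 0.8
```

>>> apply_moves:
  targets:
    - {"dp": [0.0005,0,0],"yaw": 0}
    - {"dp": [0.001,-0.0001,0],"yaw": 0}
    - {"dp": [0.0015,-0.0001,0],"yaw": 0}
    - {"dp": [0.002,-0.0002,0],"yaw": 0}

```text
time_s: 12.12
tcp_pos: [0.548, -0.0104, 0.0395]
eef_rot: [-180.0, -0.0, 174.8]
contact_force: [-2.1, 0.4, 0.8]
gripper_width: 0.03
gripper_force: 0.8
```

```bash
python3 - <<'E'
from h import *
s=get_state();print(s['tcp_pos'],s['contact_force'],torack(s['tcp_pos']))
c=cap('scene','s5.png');print(lid(c,toworld((-.042,-.061)),.062,.036,.042))
E
```

```text
[ 0.54801597 -0.01039674  0.03954003] [-2.11360213  0.43882585  0.84231282] [-0.0890134  -0.06178435]
(array([ 0.5914, -0.0139]), 0.0388, 917, array([-0.0455, -0.0613]))
```

>>> apply_moves:
  targets:
    - {"dp": [0.0004,0,0],"yaw": 0}
    - {"dp": [0.0008,-0.0001,0],"yaw": 0}
    - {"dp": [0.0012,-0.0001,0],"yaw": 0}

```text
time_s: 12.42
tcp_pos: [0.5493, -0.0105, 0.0396]
eef_rot: [-180.0, 0.0, 174.8]
contact_force: [-1.4, -1.1, 0.9]
gripper_width: 0.0297
gripper_force: 0.8
```

>>> apply_moves:
  targets:
    - {"dp": [0.0004,0,0],"yaw": 0}
    - {"dp": [0.0008,-0.0001,0],"yaw": 0}

```text
time_s: 12.58
tcp_pos: [0.5501, -0.0106, 0.0396]
eef_rot: [180.0, 0.0, 174.8]
contact_force: [-0.9, 0.5, 1.4]
gripper_width: 0.03
gripper_force: 0.8
```

>>> apply_moves:
  targets:
    - {"dp": [0.0004,0,0],"yaw": 0}
    - {"dp": [0.0008,-0.0001,0],"yaw": 0}

```text
time_s: 12.75
tcp_pos: [0.5509, -0.0107, 0.0396]
eef_rot: [180.0, 0.0, 174.8]
contact_force: [-2.2, 0.9, 0.6]
gripper_width: 0.0294
gripper_force: 0.8
```

>>> apply_moves:
  targets:
    - {"dp": [0.0004,0,0],"yaw": 0}
    - {"dp": [0.0008,-0.0001,0],"yaw": 0}

```text
time_s: 12.92
tcp_pos: [0.5514, -0.0108, 0.0395]
eef_rot: [-180.0, -0.0, 174.8]
contact_force: [-3.9, 1.8, 2.5]
gripper_width: 0.0295
gripper_force: 1.8
```

>>> apply_moves:
  targets:
    - {"dp": [-0.008,0.0007,0],"yaw": 0}
    - {"dp": [-0.02,0.0018,0],"yaw": 0}
    - {"dp": [-0.035,0.003,0.01],"yaw": 0}
    - {"dp": [-0.035,0.003,0.04],"yaw": 0}
    - {"dp": [-0.035,0.003,0.08],"yaw": 0}
    - {"dp": [-0.035,0.003,0.1],"yaw": 0}
    - {"dp": [-0.06,0.03,0.1],"yaw": -5}
    - {"dp": [-0.085,0.06,0.1],"yaw": -5}
    - {"dp": [-0.11,0.09,0.1],"yaw": -5}
    - {"dp": [-0.125,0.12,0.1],"yaw": -5}
    - {"dp": [-0.14,0.145,0.1],"yaw": -5}
    - {"dp": [-0.141,0.16,0.1],"yaw": -5}
    - {"dp": [-0.141,0.16,0.1],"yaw": -5}
    - {"dp": [-0.141,0.16,0.1],"yaw": -5}

```text
time_s: 14.08
tcp_pos: [0.4104, 0.1501, 0.1398]
eef_rot: [179.9, 0.0, 170.0]
contact_force: [-0.7, -1.0, -0.4]
gripper_width: 0.0296
gripper_force: 0.0
```

```bash
python3 - <<'E'
from h import *
s=get_state();print(s['tcp_pos'],s['eef_rot'],torack(s['tcp_pos']))
a=cap('scene','s6.png');b=cap('side','d6.png');
for c in(a,b):print(lid(c,toworld((-.041,-.061)),.062,.036,.042),lid(c,(.4565,.14),.078,.028,.034))
E
```

```text
[0.41041318 0.1500563  0.13983183] [1.79939866e+02 4.88010097e-02 1.69963249e+02] [-0.24069495  0.08543119]
(array([ 0.5963, -0.0151]), 0.0371, 924, array([-0.0405, -0.0621])) (array([0.4561, 0.1401]), 0.0295, 408, array([-0.1942,  0.0797]))
(array([ 0.5989, -0.0161]), 0.0385, 514, array([-0.0378, -0.0628])) (array([0.457 , 0.1392]), 0.0295, 236, array([-0.1933,  0.0789]))
```

>>> apply_moves:
  targets:
    - {"dp": [-0.002,-0.001,-0.03],"yaw": 0}
    - {"dp": [-0.002,-0.001,-0.06],"yaw": 0}
    - {"dp": [-0.002,-0.001,-0.08],"yaw": 0}
    - {"dp": [-0.002,-0.001,-0.09],"yaw": 0}
    - {"dp": [-0.002,-0.001,-0.094],"yaw": 0}
    - {"dp": [-0.002,-0.001,-0.094],"yaw": 0}
    - {"dp": [0.001,-0.0016,-0.094],"yaw": 0}
    - {"dp": [0.004,-0.0022,-0.094],"yaw": 0}
    - {"dp": [0.006,-0.0026,-0.094],"yaw": 0}
    - {"dp": [0.008,-0.003,-0.094],"yaw": 0}
    - {"dp": [0.01,-0.0034,-0.094],"yaw": 0}
    - {"dp": [0.012,-0.0038,-0.094],"yaw": 0}
    - {"dp": [0.014,-0.0042,-0.094],"yaw": 0}
    - {"dp": [0.017,-0.0048,-0.094],"yaw": 0}
    - {"dp": [0.02,-0.0054,-0.094],"yaw": 0}
    - {"dp": [0.023,-0.006,-0.094],"yaw": 0}
    - {"dp": [0.027,-0.0067,-0.094],"yaw": 0}
    - {"dp": [0.031,-0.0075,-0.094],"yaw": 0}
    - {"dp": [0.035,-0.0083,-0.094],"yaw": 0}
    - {"dp": [0.038,-0.009,-0.094],"yaw": 0}

```text
time_s: 15.85
tcp_pos: [0.4492, 0.1401, 0.0455]
eef_rot: [-180.0, 0.0, 169.8]
contact_force: [-2.0, 0.0, 2.0]
gripper_width: 0.0299
gripper_force: 1.2
```

```bash
python3 - <<'E'
from h import *
s=get_state();print(s['tcp_pos'],s['contact_force'],torack(s['tcp_pos']))
a=cap('scene','s7.png');cv2.imwrite('pics/s7c.png',cv2.resize(a['image'][130:320,170:500,::-1],None,fx=2.3,fy=2.3))
print(lid(a,s['tcp_pos'][:2]+[.036,-.007],.078,.028,.034))
E
```

```text
[0.44918089 0.14012632 0.04552667] [-2.00968059  0.00859868  2.00158788] [-0.20118237  0.07908327]
(array([0.4823, 0.1343]), 0.0312, 451, array([-0.1676,  0.0763]))
```

View pics/s7c.png

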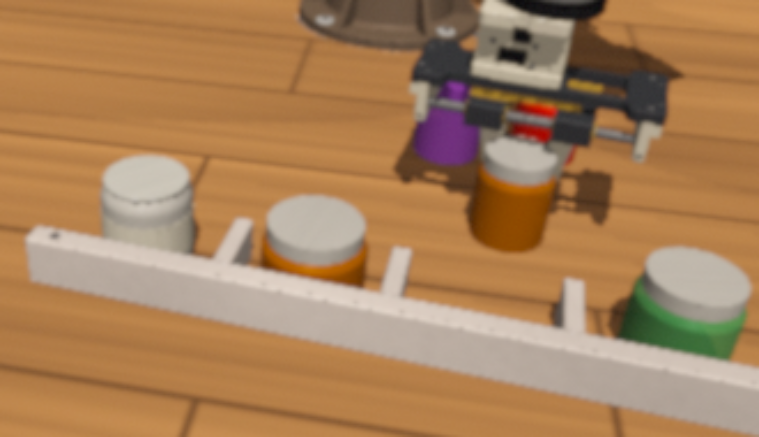

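The squat jar at crop (315,240) stands in the right bay, and the slim jar at (512,200) is upright against the fingers. Continuing.

>>> apply_moves:
  targets:
    - {"dp": [0.004,-0.0008,0],"yaw": 0}
    - {"dp": [0.008,-0.0015,0],"yaw": 0}
    - {"dp": [0.012,-0.0023,0],"yaw": 0}
    - {"dp": [0.016,-0.003,0],"yaw": 0}
    - {"dp": [0.02,-0.0038,0],"yaw": 0}
    - {"dp": [0.024,-0.0046,0],"yaw": 0}
    - {"dp": [0.028,-0.0053,0],"yaw": 0}
    - {"dp": [0.032,-0.0061,0],"yaw": 0}
    - {"dp": [0.036,-0.0068,0],"yaw": 0}
    - {"dp": [0.04,-0.0076,0],"yaw": 0}
    - {"dp": [0.044,-0.0084,0],"yaw": 0}
    - {"dp": [0.048,-0.0091,0],"yaw": 0}
    - {"dp": [0.052,-0.0099,0],"yaw": 0}
    - {"dp": [0.056,-0.0106,0],"yaw": 0}
    - {"dp": [0.06,-0.0114,0],"yaw": 0}
    - {"dp": [0.064,-0.0122,0],"yaw": 0}
    - {"dp": [0.068,-0.0129,0],"yaw": 0}
    - {"dp": [0.071,-0.0135,0],"yaw": 0}
    - {"dp": [0.074,-0.0141,0],"yaw": 0}
    - {"dp": [0.076,-0.0144,0],"yaw": 0}

```text
time_s: 17.57
tcp_pos: [0.525, 0.1257, 0.0455]
eef_rot: [180.0, 0.0, 169.8]
contact_force: [-0.7, 0.9, 0.1]
gripper_width: 0.03
gripper_force: 0.6
```

```bash
python3 - <<'E'
from h import *
s=get_state();print(s['tcp_pos'],s['contact_force'],torack(s['tcp_pos']))
a=cap('scene','s8.png')
print(lid(a,s['tcp_pos'][:2]+[.036,-.007],.078,.028,.034))
E
```

```text
[0.52498007 0.12573851 0.04554198] [-0.65764374  0.85965592  0.13396213] [-0.12438597  0.07167816]
(array([0.5587, 0.1174]), 0.031, 569, array([-0.0901,  0.0664]))
```

>>> apply_moves:
  targets:
    - {"dp": [0.004,-0.0007,0],"yaw": 0}
    - {"dp": [0.008,-0.0014,0],"yaw": 0}
    - {"dp": [0.012,-0.0021,0],"yaw": 0}
    - {"dp": [0.016,-0.0028,0],"yaw": 0}
    - {"dp": [0.02,-0.0035,0],"yaw": 0}
    - {"dp": [0.024,-0.0042,0],"yaw": 0}
    - {"dp": [0.028,-0.0049,0],"yaw": 0}
    - {"dp": [0.032,-0.0056,0],"yaw": 0}
    - {"dp": [0.036,-0.0063,0],"yaw": 0}
    - {"dp": [0.04,-0.007,0],"yaw": 0}
    - {"dp": [0.043,-0.0075,0],"yaw": 0}
    - {"dp": [0.045,-0.0079,0],"yaw": 0}
    - {"dp": [0.047,-0.0082,0],"yaw": 0}
    - {"dp": [0.049,-0.0086,0],"yaw": 0}
    - {"dp": [0.05,-0.0088,0],"yaw": 0}
    - {"dp": [0.051,-0.009,0],"yaw": 0}

```text
time_s: 18.95
tcp_pos: [0.5757, 0.1168, 0.0455]
eef_rot: [180.0, -0.0, 169.8]
contact_force: [-1.1, 0.8, 0.5]
gripper_width: 0.0301
gripper_force: 0.7
```

```bash
python3 - <<'E'
from h import *
s=get_state();print(s['tcp_pos'],s['contact_force'],torack(s['tcp_pos']))
a=cap('scene','s9.png')
print(lid(a,s['tcp_pos'][:2]+[.036,-.007],.078,.028,.034))
E
```

```text
[0.57566831 0.11675868 0.04554687] [-1.08816455  0.8427716   0.51038197] [-0.07308944  0.06736511]
(array([0.6087, 0.11  ]), 0.0311, 683, array([-0.0396,  0.0636]))
```

About 5 mm remain; going in small steps.

>>> apply_moves:
  targets:
    - {"dp": [0.0008,-0.0001,0],"yaw": 0}
    - {"dp": [0.0016,-0.0002,0],"yaw": 0}
    - {"dp": [0.0024,-0.0003,0],"yaw": 0}
    - {"dp": [0.003,-0.0004,0],"yaw": 0}

```text
time_s: 19.33
tcp_pos: [0.5787, 0.1164, 0.0456]
eef_rot: [180.0, 0.0, 169.8]
contact_force: [-1.9, -0.6, -0.0]
gripper_width: 0.0298
gripper_force: 0.6
```

>>> apply_moves:
  targets:
    - {"dp": [0.0005,0,0],"yaw": 0}
    - {"dp": [0.001,-0.0001,0],"yaw": 0}
    - {"dp": [0.0014,-0.0001,0],"yaw": 0}

```text
time_s: 19.58
tcp_pos: [0.58, 0.1163, 0.0455]
eef_rot: [-180.0, -0.0, 169.8]
contact_force: [-1.0, -0.6, -0.5]
gripper_width: 0.0298
gripper_force: 0.6
```

>>> apply_moves:
  targets:
    - {"dp": [0.0004,0,0],"yaw": 0}
    - {"dp": [0.0008,-0.0001,0],"yaw": 0}

```text
time_s: 19.75
tcp_pos: [0.5809, 0.1162, 0.0456]
eef_rot: [180.0, 0.0, 169.8]
contact_force: [-1.0, 0.6, 0.1]
gripper_width: 0.0298
gripper_force: 0.6
```

>>> apply_moves:
  targets:
    - {"dp": [0.0004,0,0],"yaw": 0}
    - {"dp": [0.0008,-0.0001,0],"yaw": 0}

```text
time_s: 19.92
tcp_pos: [0.5816, 0.1161, 0.0455]
eef_rot: [-180.0, -0.0, 169.8]
contact_force: [-0.8, 0.7, -0.4]
gripper_width: 0.0297
gripper_force: 0.6
```

>>> apply_moves:
  targets:
    - {"dp": [0.0004,0,0],"yaw": 0}
    - {"dp": [0.0008,-0.0001,0],"yaw": 0}

```text
time_s: 20.08
tcp_pos: [0.5821, 0.1159, 0.0455]
eef_rot: [-180.0, -0.0, 169.8]
contact_force: [-4.7, 1.0, 2.5]
gripper_width: 0.0298
gripper_force: 2.0
```

The force rose to 4.7 N, so the slim jar is seated. Retreating.

>>> apply_moves:
  targets:
    - {"dp": [-0.008,0.001,0],"yaw": 0}
    - {"dp": [-0.02,0.0025,0],"yaw": 0}
    - {"dp": [-0.04,0.005,0],"yaw": 0}
    - {"dp": [-0.06,0.0075,0.01],"yaw": 0}
    - {"dp": [-0.07,0.008,0.04],"yaw": 0}
    - {"dp": [-0.07,0.008,0.08],"yaw": 0}
    - {"dp": [-0.08,0.008,0.12],"yaw": 0}
    - {"dp": [-0.11,0.008,0.15],"yaw": 0}
    - {"dp": [-0.13,0.008,0.18],"yaw": 0}
    - {"dp": [-0.13,0.008,0.18],"yaw": 0}
    - {"dp": [-0.13,0.008,0.18],"yaw": 0}

```text
time_s: 21.0
tcp_pos: [0.4525, 0.1247, 0.2281]
eef_rot: [179.7, 0.3, 169.9]
contact_force: [-0.8, -0.9, -0.0]
gripper_width: 0.0296
gripper_force: 0.0
```

```bash
python3 - <<'E'
from h import *
a=cap('scene','s10.png');b=cap('side','d10.png')
for c in(a,b):print(lid(c,toworld((-.04,-.061)),.062,.036,.042),lid(c,toworld((-.031,.063)),.078,.028,.034))
E
```

```text
(array([ 0.5967, -0.0151]), 0.0368, 923, array([-0.0401, -0.062 ])) (array([0.6165, 0.1088]), 0.0293, 675, array([-0.0317,  0.0632]))
(array([ 0.5951, -0.016 ]), 0.0377, 515, array([-0.0416, -0.0631])) (array([0.6183, 0.1081]), 0.0296, 245, array([-0.0298,  0.0626]))
```

View pics/s10.png

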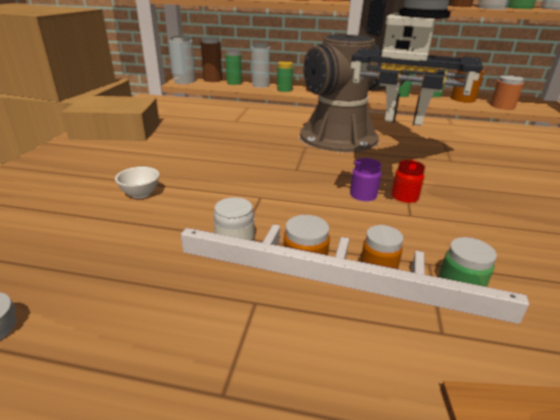

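Both jars stand in their bays against the batten: squat at (307,238), slim at (383,248). The bystanders have not moved and the arm is clear.

```bash
python3 -c "
from h import *
print(r.close_job())"
```

```text
the job is handed in; nothing more can be done
None
```

The job is handed in (no verdict came back): the last pictures measured the squat jar in the right bay and the slim jar in the left, both upright and within about 2 mm of the batten, with the other jar, tin and bowl unmoved.

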